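Close the button tub on the craft table

TASK

Put the red lid on the teal tub of buttons and press it down against the stiff gasket until it is fully home: level, with its flange flat on the rim all round. Leave the tub standing roughly where it is and do not knock the mug, jar, bobbin or shuttle about.

Things in the scene. Friction and masses are not known exactly. Their poses are not given: they have to be found in the camera images.
- tub: Teal round open tub standing loose on the table, about 0.7 kg, coloured buttons inside. 116 mm outside diameter, wall 5 mm (mouth 106 mm across), hard rim 70 mm high, with a black gasket ring standing out of it. Origin: centre of the underside; z up.
- tub_rim (a point): Centre of the tub's mouth at the height of the hard rim (70 mm above the tub's underside); z up.
- gasket_top (a point): Fixed point of the tub: centre of its mouth at the top of the raised gasket, 8 mm above the hard rim. The gasket is 3 mm thick, in four quarter arcs; it bears the lid's weight; each arc needs about 3 N (12 N in all, a little more when pressed fast) to sink straight into the rim, where it stays. Pressed off centre, the lid goes down on one side only.
- lid: Loose red lid, white knob, about 70 g, lying knob up. Plug 100 mm across, 12 mm high (lower 4 mm tapered to 94), fits the mouth with 3 mm to spare all round; flange 122 mm across, from 12 to 18 mm up; round knob 30 mm across, from 18 to 48 mm up, in the middle. On the raised gasket its plug reaches 4 mm below the rim. Origin: centre of the plug's underside; z up through the knob.
- lid_flange (a point): Centre of the lid on the level of the flange's underside (12 mm above the lid's underside); it coincides with tub_rim when the lid is fully home; z up.
- lid_knob_top (a point): Centre of the top face of the lid's knob, 48 mm above the lid's underside; z up.
- mug: White ceramic mug, 76 mm across, 80 mm high, loose; bystander. Origin: centre of the underside; handle at its +y.
- bead_jar: Amber glass jar with a yellow cap, 60 mm across, 75 mm high, loose; bystander. Origin: centre of the underside.
- bobbin: Bare wooden bobbin standing on end, 44 mm across, 55 mm high, loose; bystander. Origin: centre of the underside.
- shuttle: Flat dark wooden weaving shuttle lying on the table, 160 x 32 x 12 mm (long along its x), loose; bystander. Origin: centre of the underside.
Things that resemble listed ones, but are neither listed nor needed, are in the scene too. Of the things that look like the lid, take the one that is farthest to the robot's left at the start. What is shaped like the tub but orange is not meant.

How it is judged:
At the end, for the whole second after the job is handed in: Flange underside within 2.5 mm above (3 mm below) the rim; lid centred within 6 mm, parallel to the tub within 0.035 rad, level within 0.06 rad; tub flat on the table (0.035 rad, under 4 mm up), within 60 mm of its start; lid and tub at rest (0.02 m/s) (z of lid_flange in the frame of tub_rim between -0.003 and 0.0025 m and horizontal distance between lid_flange and tub_rim below 0.006 m and angle between the z axis of lid and the z axis of tub, either way round below 0.035 rad and angle between lid's own z axis and vertical below 0.06 rad and angle between tub's own z axis and vertical below 0.035 rad and height (world z) of tub below 0.004 m and distance of tub from where it was at the start of the episode below 0.06 m and linear speed of each of lid, tub below 0.02 m/s); the robot touches nothing.
It fails at once if the mug is shoved more than 4 cm or tipped over (distance of mug from where it was at the start of the episode above 0.04 m or angle between mug's own z axis and vertical above 0.5 rad).
It fails at once if the bead jar is shoved more than 4 cm or tipped over (distance of bead_jar from where it was at the start of the episode above 0.04 m or angle between bead_jar's own z axis and vertical above 0.5 rad).
It fails at once if the bobbin is shoved more than 4 cm or tipped over (distance of bobbin from where it was at the start of the episode above 0.04 m or angle between bobbin's own z axis and vertical above 0.5 rad).
It fails at once if the shuttle is shoved more than 4 cm or tipped over (distance of shuttle from where it was at the start of the episode above 0.04 m or angle between shuttle's own z axis and vertical above 0.5 rad).
It fails at once if the tub is tipped by more than about 20 degrees (angle between tub's own z axis and vertical above 0.35 rad).
It also fails if it takes over 54 s, if anything falls off the work surface, if the arm or the gripper's body presses on something with over 40 N, if the wrist force passes 120 N, or if a joint passes its speed limit or range.

ROBOT

A 7-joint arm with a two-finger parallel gripper is mounted at the origin on the work surface. World frame = base frame: x ahead of the robot, y to its left, z up, the work surface at z = 0. Lengths are in m, angles in rad, forces in N, time in s.
With the tool pointing down it reaches from about 0.425 to 0.95 m from the base axis. Payload 16.7 kg.
Tool frame: the origin (TCP) lies midway between the tips of the shut fingers; the grasp point (between the pads) lies 19 mm behind it; y points along the fingers, z is the direction in which the jaws open and shut, and the axes are right-handed (so a half turn about y gives the same grasp; the last joint's range is limited). The gripper opens to 94 mm and grips with 3 to 60 N. Pads are 16 mm wide; open, the fingers measure 119 mm over their backs; the gripper's body (75 mm by 177 mm) begins 78 mm behind the grasp point.
Start: joints at [0.975, 0.426, 0.074, 1.606, -0.034, 1.111, -0.067], TCP at [0.292, -0.609, 0.205] pointing down, gripper open.
Joint ranges: [-2.85, 2.85], [-0.5, 2.14], [-1.23, 1.37], [0.21, 2.46], [-1.02, 4.16], [0.16, 2.05], [-2.73, 2.73]. Speed limits (rad/s): [1.89, 1.89, 2.39, 2.39, 3.01, 3.01, 3.01].

INTERFACE

Orientations are given as a unit quaternion [x, y, z, w].
In Python, from bench import arm, inverse_kinematics, get_state, eyes gives the robot as it stands. Calls block until the motion is done:
- arm.move_ptp(position, orientation): joint-space move of the TCP to a pose.
- arm.move_linear(position, v=0.15, ori=None): straight line of the TCP; ori=None keeps the orientation; v is the mean speed in m/s.
- arm.move_j(angles): joint-space move.
- arm.command_gripper(opening): finger opening in m; the grip force is fixed at half the most; returns when the fingers have stopped.
- arm.dwell(seconds).
- inverse_kinematics(position, orientation): joint angles nearest the present ones, or None.
- get_state(): the state.
- eyes.camera(name): name is "scene" or "side" or "wrist"; returns a dict with "color" (400x640x3 uint8, red, green, blue), "z_map" (400x640 float32, m along the optical axis (not along the pixel's ray), 0 where there is no reading), "fx", "fy", "cx", "cy" (pixels), "extrinsics" (4x4, takes a point from world to camera coordinates); the wrist camera has in their place "T_tool_cam" (4x4, takes a point from camera to tool coordinates, whose origin is the TCP and whose axes are the tool frame's). Camera axes: x right, y down, z forward; pixel columns grow to the right and rows downward; lengths in m; the calibration is good to about 2 mm. A picture is of the moment at which its call begins: read the wrist's pose just before it.
A pose or a line that the arm cannot do raises arm.MotionError and nothing moves.
- arm.sign_off(): hands the job in, once; it reports no verdict.
The state is a dict: "clock": time; "joints": joint angles; "joint_velocities": joint speeds; "joint_torque": joint torques, N m; "position": TCP position; "eef_rot": TCP orientation; "contact_force": force on the tool from outside, world axes, zero at the start; "moment": the same for the moment, N m; "opening": finger opening in m.
Only numpy, scipy, OpenCV 4.12 (cv2) and the standard library are available. Lean on these libraries where they do the work, as an engineer would, in place of code of your own. Each camera call takes 0.05 s, during which the arm holds its last target.

## Working session

There is one attempt and no reset: what is moved stays moved. The work goes in short steps, each a Python script; the robot and the scene stay as the last script left them, time stands still between calls to the robot, and variables do not carry over. Pictures are saved under pics/ and viewed, and the job is handed in when it is done.

```bash
mkdir -p pics; ls; python3 - <<'E'
from bench import arm, inverse_kinematics, get_state, eyes
import cv2,numpy as np
s=get_state();print(s)
for n in ("scene","side"):
    c=eyes.camera(n);cv2.imwrite(f"pics/{n}0.png",c["color"][:,:,::-1]);np.savez(f"{n}0.npz",**c)
    print(n,c["fx"],c["cx"],c["cy"],np.round(c["extrinsics"],3).tolist(), (c["z_map"]>0).mean())
E
```

```text
pics
{'clock': 0.0, 'joints': array([ 0.97450274,  0.42676909,  0.07384006,  1.60659399, -0.03409506,
        1.11077248, -0.06707154]), 'joint_velocities': array([-0.00131596, -0.00064378,  0.00154501, -0.00083535,  0.00135502,
       -0.00102644,  0.00112125]), 'joint_torque': array([-4.24048749e-04, -9.35836172e+01,  3.66694450e+00, -4.54178274e+01,
       -4.87169554e-02,  2.04068399e-02,  6.60072556e-05]), 'position': array([ 0.29144437, -0.60836626,  0.20475629]), 'eef_rot': array([-0.15679189,  0.68996835, -0.68910104,  0.15652394]), 'contact_force': array([-0.6388792 ,  0.23497663,  0.59877417]), 'moment': array([ 0.01798076,  0.02595337, -0.00651139]), 'opening': 0.09404969253025074}
scene 396.11630169602256 318.8968559642626 197.18154268847348 [[-0.843, 0.538, 0.004, 0.513], [0.333, 0.527, -0.782, -0.129], [-0.423, -0.658, -0.623, 1.392], [0.0, 0.0, 0.0, 1.0]] 0.99184375
side 386.9139258864242 319.3323764556931 200.78979059074953 [[-0.992, -0.129, -0.005, 0.584], [-0.077, 0.624, -0.778, 0.098], [0.104, -0.771, -0.628, 0.885], [0.0, 0.0, 0.0, 1.0]] 0.9961328125
```

View pics/scene0.png

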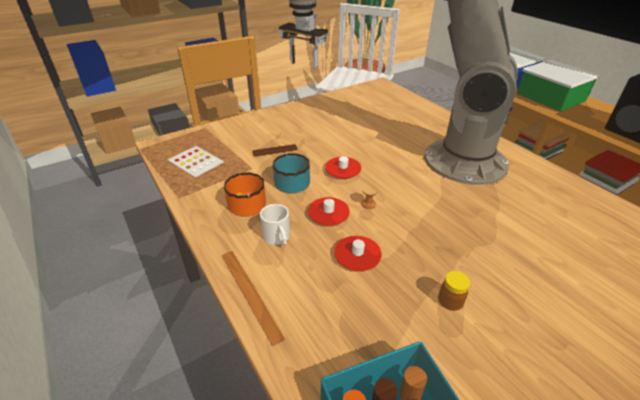

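View pics/side0.png

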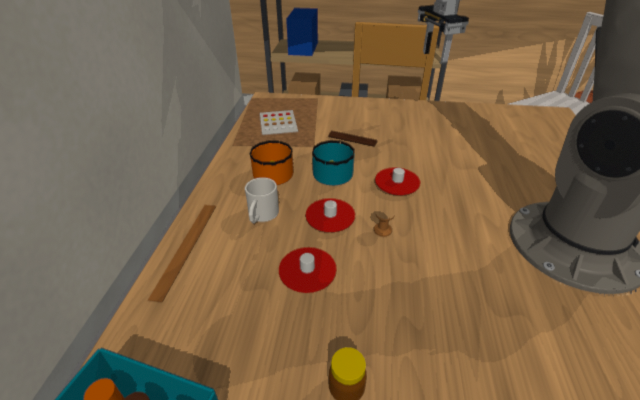

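The scene view shows three red lids at pixels (343,167), (329,210) and (358,253); in the side view they are at (397,181), (330,214) and (307,268). World +y runs toward the camera and down the image, so the lid at (358,253)/(307,268) should be farthest left. The teal tub is at (291,172)/(333,162) and the orange one is the decoy. The teal tray at the bottom is a box, not the tub. I'll measure these and check with a crop.

```bash
cat > h.py <<'E'
import numpy as np,cv2
def rays(c,uv,z):
    E=c["extrinsics"];R=E[:3,:3];t=E[:3,3];o=-R.T@t
    uv=np.asarray(uv,float).reshape(-1,2)
    d=np.c_[(uv[:,0]-c["cx"])/c["fx"],(uv[:,1]-c["cy"])/c["fy"],np.ones(len(uv))]@R
    return o+d*((z-o[2])/d[:,2])[:,None]
def cloud(c):
    E=c["extrinsics"];R=E[:3,:3];t=E[:3,3];v,u=np.mgrid[:400,:640];z=c["z_map"]
    p=np.stack([(u-c["cx"])/c["fx"]*z,(v-c["cy"])/c["fy"]*z,z],-1)
    return (p-t)@R
def mask(img,lo,hi):
    return cv2.inRange(cv2.cvtColor(np.ascontiguousarray(img),cv2.COLOR_RGB2HSV),lo,hi)
def blobs(m,amin=150):
    n,l,s,ce=cv2.connectedComponentsWithStats(m)
    return [(l==i,s[i],ce[i]) for i in range(1,n) if s[i,4]>amin]
def circ(p):
    A=np.c_[2*p[:,:2],np.ones(len(p))];x=np.linalg.lstsq(A,(p[:,:2]**2).sum(1),rcond=None)[0]
    return x[:2],np.sqrt(x[2]+x[:2]@x[:2])
E
python3 - <<'E'
from h import *
for n in ("scene","side"):
    c=dict(np.load(n+"0.npz"));P=cloud(c);img=c["color"]
    print(n)
    for m,s,ce in blobs(mask(img,(0,190,90),(4,255,255)))+blobs(mask(img,(176,190,90),(180,255,255))):
        ct=max(cv2.findContours(m.astype(np.uint8),cv2.RETR_EXTERNAL,cv2.CHAIN_APPROX_NONE)[0],key=len)[:,0]
        h=cv2.convexHull(ct)[:,0]
        # outer edge at flange (mid height), hull with fit ellipse-> circle fit on plane .016
        q=rays(c,h,.015);xy,r=circ(q)
        print(" red",np.round(ce),s[4],xy.round(4),r.round(4),"cloud med z",np.median(P[m][:,2]).round(4))
    for nm,lo,hi in (("teal",(85,120,40),(100,255,255)),("orange",(5,220,150),(12,255,255)),("yellow",(25,200,120),(32,255,255)),("white",(0,0,150),(180,40,255))):
        for m,s,ce in blobs(mask(img,lo,hi),40):
            p=np.median(P[m],0)
            if 0.2<p[0]<1 and -.1<p[2]<.2: print(" ",nm,np.round(ce),s[4],p.round(3),"zmax",P[m][:,2].max().round(3))
    # tub gasket/rim points from cloud
    rough=[.6,-.2] 
    H=(P[...,2]>.064)&(P[...,2]<.085)&(P[...,0]>.3)
    for m,s,ce in blobs(H.astype(np.uint8),15):
        xy,r=circ(P[m]);print("  high",np.round(ce),s[4],P[m].mean(0).round(3),"circ",xy.round(4),r.round(4))
c=dict(np.load("scene0.npz"))["color"];cv2.imwrite("pics/crop0.png",cv2.resize(c[130:290,220:400,::-1],None,fx=3.5,fy=3.5,interpolation=cv2.INTER_CUBIC))
E
```

```text
scene
 red [620. 164.] 583 [-0.3993  0.305 ] 0.0754 cloud med z -0.2853
 red [343. 168.] 430 [ 0.3988 -0.1793] 0.0586 cloud med z 0.0179
 red [328. 212.] 682 [ 0.565  -0.0173] 0.0591 cloud med z 0.018
 red [358. 254.] 972 [0.5932 0.1613] 0.0592 cloud med z 0.0182
  teal [286. 164.] 228 [ 0.568 -0.26   0.044] zmax 0.071
  teal [298. 182.] 293 [ 0.588 -0.155  0.037] zmax 0.765
  teal [372. 373.] 2457 [0.781 0.447 0.056] zmax 0.765
  teal [427. 395.] 75 [0.699 0.522 0.006] zmax 0.765
  orange [241. 184.] 360 [ 0.738 -0.238  0.042] zmax 0.765
  orange [250. 205.] 413 [ 0.759 -0.135  0.039] zmax 0.765
  orange [354. 396.] 145 [0.839 0.472 0.076] zmax 0.079
  yellow [458. 280.] 309 [0.495 0.393 0.075] zmax 0.765
  white [197. 162.] 558 [ 0.802 -0.472  0.004] zmax 0.765
  white [343. 162.] 69 [ 0.404 -0.169  0.044] zmax 0.051
  white [329. 205.] 93 [ 0.569 -0.008  0.045] zmax 0.052
  white [275. 223.] 781 [0.74  0.    0.056] zmax 0.765
  white [358. 247.] 123 [0.599 0.17  0.047] zmax 0.765
  high [15. 35.] 125 [ 1.26  -2.193  0.075] circ [ 1.2604 -2.1835] 0.0442
  high [207.  55.] 236 [ 0.4
[... 1532 characters left out ...]
738  0.074] circ [ 1.1487 -1.7386] 0.0133
  high [384.  36.] 265 [ 0.442 -1.303  0.074] circ [ 0.4453 -1.2431] 0.1017
  high [271. 153.] 457 [ 0.747 -0.187  0.072] circ [ 0.747  -0.1872] 0.0558
  high [333. 153.] 448 [ 0.579 -0.207  0.072] circ [ 0.5783 -0.2085] 0.0559
  high [260. 190.] 430 [ 0.734 -0.016  0.073] circ [ 0.7354 -0.0179] 0.0373
  high [348. 365.] 1005 [0.494 0.394 0.074] circ [0.4939 0.393 ] 0.0193
  high [124. 376.] 1081 [0.822 0.454 0.075] circ [0.8    0.5094] 0.0903
  high [101. 390.] 571 [0.843 0.477 0.076] circ [0.8435 0.478 ] 0.014
  high [137. 396.] 164 [0.787 0.479 0.076] circ [0.7868 0.483 ] 0.0101
  high [215. 397.] 19 [0.676 0.467 0.078] circ [0.6832 0.4672] 0.0074
```

View pics/crop0.png

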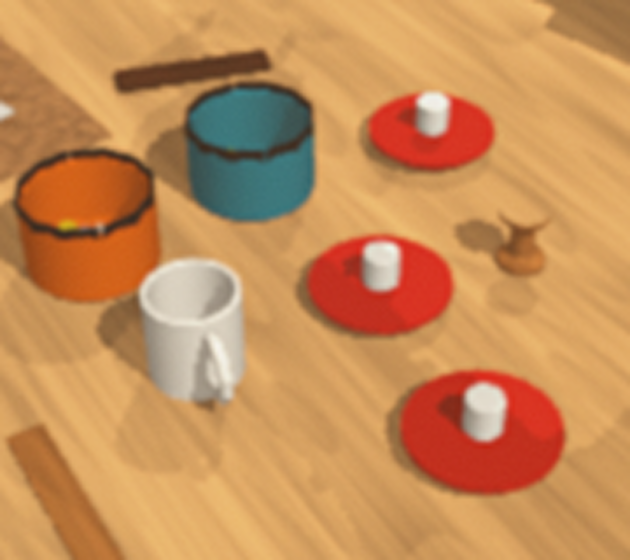

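The crop confirms it. The lid at crop (485,430) is at world (0.594, 0.162); the other two have y = -0.017 and -0.178, so this one is farthest left. The teal tub is at (0.580, -0.208), and the mug and orange tub are well clear of it. I'll look from the wrist above the tub, then above the lid.

```bash
cat >> h.py <<'E'
from scipy.spatial.transform import Rotation as Ro
def quat(a):
    y=np.array([0,0,-1.]);z=np.array([np.cos(a),np.sin(a),0]);x=np.cross(y,z)
    return Ro.from_matrix(np.c_[x,y,z]).as_quat()
def wristcam(name):
    from bench import get_state,eyes
    s=get_state();c=eyes.camera("wrist")
    T=np.eye(4);T[:3,:3]=Ro.from_quat(s["eef_rot"]).as_matrix();T[:3,3]=s["position"]
    c["extrinsics"]=np.linalg.inv(T@np.asarray(c["T_tool_cam"]))
    cv2.imwrite(f"pics/{name}.png",c["color"][:,:,::-1]);np.savez(name+".npz",**c);return c
E
python3 - <<'E'
from h import *
from bench import *
s=get_state();R=Ro.from_quat(s["eef_rot"]).as_matrix();print(R.round(3));
print(np.asarray(eyes.camera("wrist")["T_tool_cam"]).round(3))
for a in np.arange(-180,180,30):
    q=quat(np.radians(a))
    js=[inverse_kinematics(np.array(p),q) for p in ((.594,.162,.022),(.594,.162,.25),(.58,-.2084,.09),(.58,-.2084,.3))]
    print(a,[None if j is None else np.round(j,2)[[0,2,4,6]].tolist() for j in js])
E
```

```text
[[-0.902 -0.001  0.432]
 [-0.432  0.001 -0.902]
 [ 0.    -1.    -0.001]]
[[ 0.     0.967  0.254 -0.074]
 [-0.    -0.254  0.967 -0.18 ]
 [ 1.    -0.     0.    -0.   ]
 [ 0.     0.     0.     1.   ]]
-180 [[0.36, -1.03, 0.81, 2.13], [0.39, -1.03, 0.42, 2.42], [-0.55, 1.2, -0.89, -2.12], [-0.61, 1.22, -0.48, -2.44]]
-150 [[-1.06, 1.01, -0.89, -2.22], [-1.21, 1.22, -0.55, -2.47], [0.11, 0.17, -0.1, -2.29], [0.17, 0.08, -0.02, -2.36]]
-120 [[-0.21, -0.21, 0.16, -2.6], [-0.01, -0.46, 0.15, -2.6], [0.19, 0.07, -0.04, -1.82], [0.23, 0.01, -0.0, -1.85]]
-90 [[-0.07, -0.4, 0.31, -2.2], [0.08, -0.57, 0.2, -2.11], [0.27, -0.04, 0.02, -1.35], [0.3, -0.07, 0.02, -1.35]]
-60 [[-0.02, -0.47, 0.36, -1.72], [0.12, -0.63, 0.22, -1.61], [0.33, -0.11, 0.07, -0.86], [0.32, -0.1, 0.03, -0.83]]
-30 [[0.02, -0.52, 0.4, -1.23], [0.14, -0.65, 0.23, -1.09], [0.41, -0.21, 0.13, -0.39], [0.4, -0.2, 0.06, -0.33]]
0 [[0.05, -0.55, 0.43, -0.73], [0.13, -0.65, 0.23, -0.57], [0.49, -0.32, 0.19, 0.08], [0.48, -0.31, 0.09, 0.16]]
30 [[0.09, -0.61, 0.48, -0.24], [0.16, -0.68, 0.25, -0.06], [0.56, -0.42, 0.25, 0.55], [0.56, -0.41, 0.12, 0.66]]
60 [[0.13, -0.67, 0.52, 0.25], [0.18, -0.72, 0.26, 0.45], [0.61, -0.48, 0.28, 1.05], [0.62, -0.48, 0.14, 1.17]]
90 [[0.16, -0.72, 0.55, 0.74], [0.22, -0.76, 0.28, 0.96], [0.66, -0.56, 0.33, 1.53], [0.68, -0.56, 0.17, 1.66]]
120 [[0.36, -1.03, 0.81, 1.08], [0.39, -1.03, 0.42, 1.37], [0.98, -1.03, 0.66, 1.8], [1.0, -1.03, 0.37, 2.02]]
150 [[0.36, -1.03, 0.81, 1.61], [0.39, -1.03, 0.42, 1.9], [0.98, -1.03, 0.66, 2.32], [1.0, -1.03, 0.37, 2.55]]
```

```bash
python3 - <<'E'
from h import *
from bench import *
q=quat(0)
arm.move_ptp([.58,-.2084,.25],q); wristcam("w_tub")
arm.move_ptp([.594,.162,.19],q); wristcam("w_lid")
s=get_state();print(s["clock"],s["position"],s["contact_force"])
cv2.imwrite("pics/w1.png",np.hstack([cv2.resize(cv2.imread(f"pics/{n}.png"),(400,250)) for n in("w_tub","w_lid")]))
for n,zs in(("w_tub",()),("w_lid",())):
    c=dict(np.load(n+".npz"));P=cloud(c)
    if n=="w_lid":
        for m,st,ce in blobs(mask(c["color"],(0,190,60),(5,255,255))):
            ct=max(cv2.findContours(m.astype(np.uint8),cv2.RETR_EXTERNAL,cv2.CHAIN_APPROX_NONE)[0],key=len)
            e=cv2.convexHull(ct)[:,0];print("lid",ce,st,circ(rays(c,e,.018)),np.median(P[m][:,2]))
        K=(P[...,2]>.04)&(P[...,2]<.056)&(np.hypot(P[...,0]-.594,P[...,1]-.162)<.04)
        print("knob",P[K].mean(0),circ(P[K]),np.percentile(P[K][:,2],[10,50,90]))
    else:
        D=np.hypot(P[...,0]-.58,P[...,1]+.208)<.08
        for lo,hi in((.060,.072),(.073,.085)):
            K=D&(P[...,2]>lo)&(P[...,2]<hi);print(lo,K.sum(),circ(P[K]),np.median(P[K][:,2]))
        m=mask(c["color"],(0,0,0),(180,255,60))>0
        K=D&m&(P[...,2]>.06);print("black",K.sum(),circ(P[K]),np.percentile(P[K][:,2],[10,50,90]))
E
```

```text
3.45 [0.59460403 0.16029608 0.19012743] [ 0.72990685 -1.16485989  0.05788213]
0.06 951 (array([ 0.57875158, -0.21009024]), np.float64(0.05383184532253855)) 0.069969251665151
0.073 1166 (array([ 0.57874358, -0.2105758 ]), np.float64(0.055828594924514925)) 0.07892803138113269
black 30033 (array([ 0.58012152, -0.18564688]), np.float64(0.05592424927652311)) [0.30966419 0.36874146 0.37241306]
lid [317.94700488 179.04584971] [ 263  126  111  109 8397] (array([0.59445986, 0.16159166]), np.float64(0.059913770724205215)) 0.019152269563130302
lid [294.33904282 297.97984887] [ 249  281   92   31 1985] (array([ 0.56635103, -0.01118989]), np.float64(0.05612066340056784)) 0.019147326131296695
lid [295.25       356.51847826] [255 348  81  20 920] (array([ 0.56572259, -0.01901185]), np.float64(0.05808165658823202)) 0.019228461521567482
lid [175.80246914 396.65432099] [161 393  35   7 162] (array([ 0.40954982, -0.14438009]), np.float64(0.02883069797437637)) 0.01841163291554672
knob [0.59431975 0.16252535 0.04874986] (array([0.59428578, 0.16227236]), np.float64(0.010555343491526117)) [0.04772301 0.04901412 0.04997641]
```

View pics/w1.png

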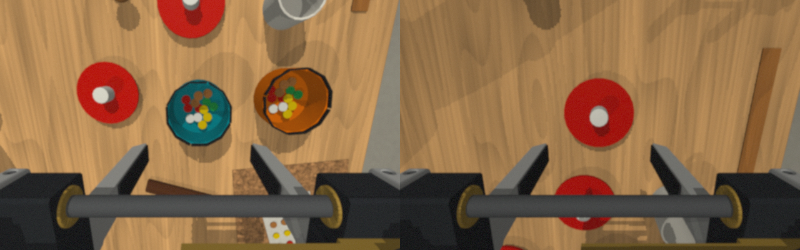

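The wrist picture shows the target lid under the jaws at (599,112) and the tub at (198,112). Lid is at (0.5943, 0.162) and tub at (0.579, -0.210), and both agree with the fixed cameras to within about 2 mm. Now I'll grasp.

```bash
python3 - <<'E'
from h import *
from bench import *
def st(t):
    s=get_state();print(t,round(s["clock"],2),s["position"].round(4),s["contact_force"].round(2),round(s["opening"],4))
arm.move_linear([.5943,.162,.06],v=.15);st("a")
arm.move_linear([.5943,.162,.0225],v=.08);arm.dwell(.2);st("b")
arm.command_gripper(.02);st("grip")
arm.move_linear([.5943,.162,.10],v=.12);arm.dwell(.2);st("up")
w=wristcam("w_held")
c=eyes.camera("scene");cv2.imwrite("pics/s1.png",np.hstack([w["color"][50:350,120:520,::-1],cv2.resize(c["color"][180:280,290:420,::-1],(390,300))]))
E
```

```text
a 4.47 [0.5949 0.1622 0.0609] [ 0.06  0.64 -0.76] 0.0938
b 5.28 [0.5946 0.1621 0.023 ] [1.23 0.34 0.43] 0.0939
grip 6.29 [0.5943 0.162  0.0225] [ 0.05 -0.21 -0.4 ] 0.0294
up 7.29 [0.5939 0.1619 0.0992] [-0.29 -0.71 -1.3 ] 0.0296
```

View pics/s1.png

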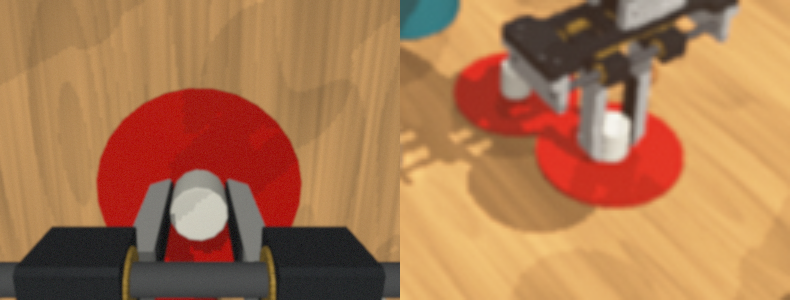

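The lid is held by the knob (wrist crop (200,210)) and looks level. I'll measure its tilt and offset in the grip from that picture, then carry it over the tub.

```bash
cat >> h.py <<'E'
def lidmeas(c):
    P=cloud(c);b=max(blobs(mask(c["color"],(0,170,50),(5,255,255))),key=lambda b:b[1][4]);m=cv2.erode(b[0].astype(np.uint8),np.ones((5,5)))>0
    p=P[m];z0=np.median(p[:,2]);p=p[abs(p[:,2]-z0)<.012]
    n=np.linalg.svd(p-p.mean(0),full_matrices=False)[2][2];n*=np.sign(n[2])
    ct=max(cv2.findContours(b[0].astype(np.uint8),cv2.RETR_EXTERNAL,cv2.CHAIN_APPROX_NONE)[0],key=len)[:,0]
    q=rays(c,ct,z0)
    xy,r=circ(q)
    for k in range(6): # drop occluded edge points
        d=np.hypot(*(q[:,:2]-xy).T)-.061; xy,r=circ(q[abs(d)<[.015,.01,.006,.004,.003,.003][k]])
    return xy,r,z0,n
E
python3 - <<'E'
from h import *
from bench import *
xy,r,z0,n=lidmeas(dict(np.load("w_held.npz")));s=get_state();print("lid",xy,r,z0,n.round(3),"off",xy-s["position"][:2],"zoff",s["position"][2]-z0)
arm.move_linear([.594,.162,.16],v=.2)
arm.move_ptp([.579,-.2098,.16],quat(0));arm.dwell(.2)
s=get_state();print(s["clock"],s["position"],s["contact_force"])
c=wristcam("w_over");xy,r,z0,n=lidmeas(c);print("lid",xy,r,z0,n.round(3),"off",xy-s["position"][:2],"zoff",s["position"][2]-z0)
c=eyes.camera("side");np.savez("side2.npz",**c);a=c["color"][80:200,260:420,::-1];c=eyes.camera("scene");np.savez("scene2.npz",**c)
cv2.imwrite("pics/s2.png",np.hstack([cv2.resize(a,(400,300)),cv2.resize(c["color"][90:210,220:380,::-1],(400,300))]))
E
```

```text
lid [0.59434123 0.16235753] 0.05961237092492289 0.09578725866522078 [0.001 0.001 1.   ] off [0.00031905 0.00040254] zoff 0.0036411485854180164
9.4333 [ 0.57940651 -0.20856276  0.16000384] [ 0.93442679  0.49134116 -0.92434219]
lid [ 0.57991043 -0.20799544] 0.05960520478231625 0.1566162913630464 [-0.    -0.001  1.   ] off [0.00050392 0.00056731] zoff 0.0033875506455822157
```

View pics/s2.png

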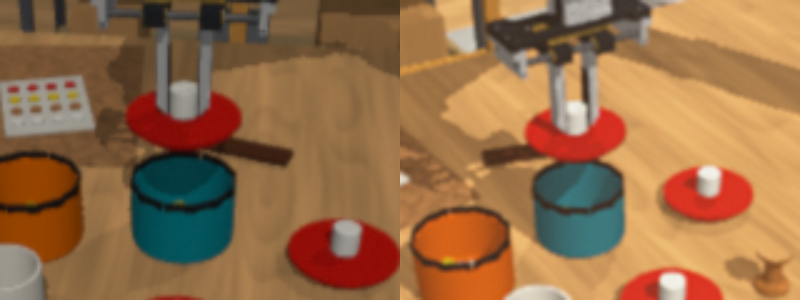

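The lid is level in the grip (normal [0,0,1]) and within about 0.6 mm of the tool centre, above the tub at (183,105)/(575,130). I'll lower it slowly and watch the force.

```bash
python3 - <<'E'
from h import *
from bench import *
X=[.579,-.2095]
def st(t):
    s=get_state();print(t,round(s["clock"],2),s["position"].round(4),s["contact_force"].round(2),s["moment"].round(2));return s
arm.move_linear(X+[.105],v=.12);arm.dwell(.15);s=st("a")
for z in (.097,.093,.090,.0885,.087,.0855):
    arm.move_linear(X+[z],v=.03);arm.dwell(.1);s=st(z)
    f=s["contact_force"]
    if abs(f[2])>8 or np.hypot(*f[:2])>5: break
c=eyes.camera("side");a=c["color"][80:200,260:420,::-1];c=eyes.camera("scene")
cv2.imwrite("pics/s3.png",np.hstack([cv2.resize(a,(400,300)),cv2.resize(c["color"][90:210,220:380,::-1],(400,300))]))
E
```

```text
a 10.34 [ 0.5796 -0.2096  0.1059] [-0.91 -0.28 -0.74] [ 0.02 -0.09 -0.03]
0.097 10.86 [ 0.5791 -0.2095  0.097 ] [ 0.5   0.85 -0.48] [-0.01 -0.07  0.04]
0.093 11.24 [ 0.579  -0.2094  0.093 ] [ 0.05 -0.23 -0.7 ] [ 0.01 -0.11 -0.02]
0.09 11.59 [ 0.579  -0.2095  0.09  ] [ 0.45 -0.4  -2.18] [-0.03 -0.09 -0.02]
0.0885 11.94 [ 0.579  -0.2095  0.0885] [ 0.57 -0.34 -0.59] [-0.04 -0.08 -0.01]
0.087 12.29 [ 0.5791 -0.2095  0.0873] [-1.94  0.47  5.6 ] [0.09 0.46 0.03]
0.0855 12.64 [ 0.5791 -0.2095  0.0859] [-2.4   1.19  6.85] [0.07 0.54 0.02]
```

View pics/s3.png

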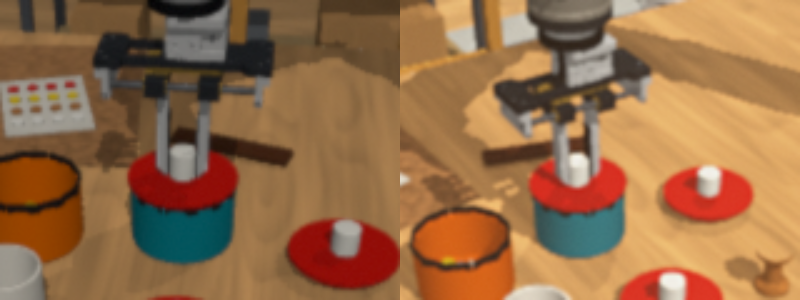

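The lid sits on the gasket all round, with the plug inside, at about 7 N. I'll keep pressing.

```bash
python3 - <<'E'
from h import *
from bench import *
X=[.579,-.2095]
def st(t):
    s=get_state();print(t,round(s["clock"],2),s["position"].round(4),s["contact_force"].round(2),s["moment"].round(2));return s
for z in (.084,.0825,.081,.0795,.078,.077,.076):
    arm.move_linear(X+[z],v=.02);arm.dwell(.1);s=st(z)
    f=s["contact_force"]
    if abs(f[2])>28: break
c=wristcam("w_press")
try: print(lidmeas(c))
except Exception as e: print(e)
c=eyes.camera("side");a=c["color"][80:200,260:420,::-1];c=eyes.camera("scene")
cv2.imwrite("pics/s4.png",np.hstack([cv2.resize(a,(400,300)),cv2.resize(c["color"][90:210,220:380,::-1],(400,300))]))
E
```

```text
0.084 13.09 [ 0.5791 -0.2095  0.0844] [-1.93 -0.47  6.67] [0.16 0.52 0.01]
0.0825 13.44 [ 0.5791 -0.2095  0.0829] [-3.15  1.9   6.86] [ 0.14  0.55 -0.03]
0.081 13.79 [ 0.5791 -0.2095  0.0814] [-2.9  -0.11  7.32] [ 0.16  0.57 -0.01]
0.0795 14.14 [ 0.5791 -0.2096  0.0802] [-4.54  1.66 12.03] [0.25 0.88 0.08]
0.078 14.49 [ 0.5792 -0.2097  0.0797] [-9.74  1.   26.82] [ 0.43  2.46 -0.  ]
0.077 14.84 [ 0.5791 -0.2099  0.0792] [-12.92   2.13  34.49] [0.49 3.28 0.04]
(array([ 0.57955995, -0.20900997]), np.float64(0.05959703113103561), np.float64(0.07708261652938506), array([2.51536847e-04, 3.01370808e-04, 9.99999923e-01]))
```

View pics/s4.png

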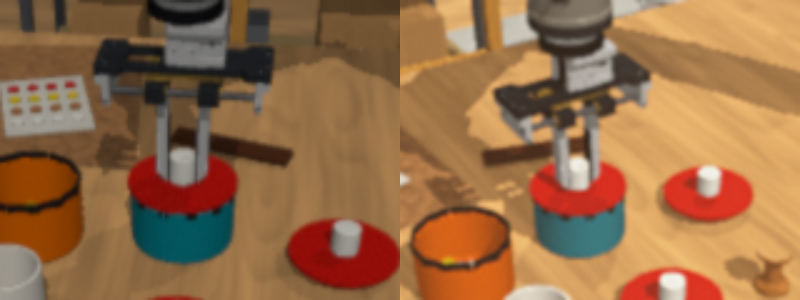

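The force climbed steeply at TCP z ≈ 0.080, and the flange top reads 0.077 with about +1 mm bias, so it looks home and level. The sink took only about 7 N against the 12 N expected, so I'll release, back off and check closely.

```bash
cat > chk.py <<'E'
from h import *
from bench import *
def check(tag):
    for n in("scene","side"):
        c=eyes.camera(n);P=cloud(c);m=mask(c["color"],(0,170,50),(5,255,255))>0
        k=m&(np.hypot(P[...,0]-.579,P[...,1]+.2095)<.075)&(P[...,2]>.05)
        p=P[cv2.erode(k.astype(np.uint8),np.ones((3,3)))>0];A=np.c_[p[:,:2]-[.579,-.2095],np.ones(len(p))];x=np.linalg.lstsq(A,p[:,2],rcond=None)[0]
        ii=np.where(k);v0,u0=int(ii[0].mean()),int(ii[1].mean())
        e=cv2.convexHull(np.argwhere(k)[:,::-1].astype(np.int32))[:,0]
        print(n,"slope",x[:2].round(4),"z",x[2].round(4),"rms",(A@x-p[:,2]).std().round(4),"circ",circ(rays(c,e,.073)))
        globals()[n]=cv2.resize(c["color"][v0-30:v0+45,u0-50:u0+50,::-1],(400,300),interpolation=cv2.INTER_CUBIC)
    cv2.imwrite(f"pics/{tag}.png",np.hstack([scene,side]))
E
python3 - <<'E'
from chk import *
s=get_state();p=s["position"]
arm.move_linear([.579,-.2095,.0795],v=.02)
arm.command_gripper(.06);s=get_state();print(s["clock"],s["position"],s["contact_force"])
arm.move_linear([.579,-.2095,.15],v=.12)
arm.move_linear([.579,-.2095,.24],v=.2);arm.dwell(.2)
c=wristcam("w_rel");print(lidmeas(c));check("s5");print(get_state()["clock"])
E
```

```text
15.925 [ 0.57902823 -0.20948419  0.07951759] [ 0.21606197  0.68989859 -0.55345177]
(array([ 0.57953803, -0.2092149 ]), np.float64(0.059275899100346516), np.float64(0.07720157501498319), array([-3.62021889e-04,  8.91709874e-05,  9.99999930e-01]))
scene slope [0.0018 0.0035] z 0.076 rms 0.0014 circ (array([ 0.57943136, -0.20810285]), np.float64(0.061082056058475935))
side slope [0.0013 0.0011] z 0.0761 rms 0.0011 circ (array([ 0.57871592, -0.20725695]), np.float64(0.06158124665476282))
17.6167
```

View pics/s5.png

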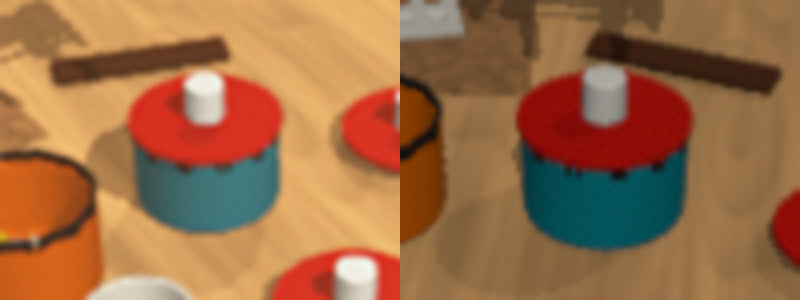

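The crops show the red flange resting evenly on the teal rim ((205,150) and (605,165)), with only the dark tabs of the sunk gasket below it. The flange top is at 0.076 m, which is exactly home (70 + 6 mm); still riding on the gasket it would be at 0.084. Slopes are under 0.004 rad, and the gripper is clear at z = 0.24. Handing in.

```bash
python3 - <<'E'
from bench import *
arm.sign_off();print(get_state()["clock"])
E
```

```text
the job is handed in; nothing more can be done
the job is handed in; nothing more can be done
```

The red lid farthest to the robot's left is on the teal tub and pressed fully home. I gripped it by the knob, lowered it onto the gasket and pressed to about 34 N, then released it, backed the arm clear and handed in at about 18 s.

**Last checks:**
- **Height:** the fixed cameras put the flange top at 0.076 m, the value for fully home. The wrist camera read 0.077 m, in line with the +1 mm it also showed on the table.
- **Level and centring:** tilt was under 0.004 rad in all three views. The lid centre was within about 2–3 mm of where I measured the tub at the start. I did not measure the tub's own position again, but the plug is inside its mouth.
- **Bystanders:** I did not measure them again at the end. In the pictures the shuttle looked undisturbed; the mug, jar and bobbin were partly or wholly out of view in the last crops.

**One disagreement:** the gasket sank at about 7–8 N instead of the 12 N described. The force then rose steeply at the home height, and the height and tilt readings do not suggest a partly seated lid.

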